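Sort locking clamps by open and shut

TASK

Sort the three little locking clamps on the mat into the two trays: ratcheted-shut ones into the tray whose wooden block shows a shut model clamp, open ones into the tray whose block shows an open one. Slide each clamp in flat along the mat, never lifting it, until all of it is inside the tray, and take care that the open ones stay open. Leave the other things on the bench where they are.

Things in the scene. Friction and masses are not known exactly. Their poses are not given: they have to be found in the camera images.
- tray_left: low fixed aluminium tray on the left (+y) of the dark flat mat. Floor 300 (x) x 78 (y) mm, flush with the mat, no lip; fence 5 mm thick, 14 mm high on the outer long side and both ends; the long side to the middle is open. Origin: centre of the floor; x away from the robot (turned about 0.5 rad to its left), y left, z up. Open edge at y = -39 mm, fence face at y = +39 mm.
- tray_right: low fixed aluminium tray on the right (-y) of the dark flat mat. Floor 300 (x) x 78 (y) mm, flush with the mat, no lip; fence 5 mm thick, 14 mm high on the outer long side and both ends; the long side to the middle is open. Origin: centre of the floor; x away from the robot (turned about 0.5 rad to its left), y left, z up. Open edge at y = +39 mm, fence face at y = -39 mm.
- sign_open: fixed wooden block 52 x 70 x 16 mm at the robot's end of one of the trays (either one), with a steel model clamp lying on top that stands open, jaws and rings spread: the tray right behind it is for open clamps. Origin: centre of its underside, about 183 mm from that tray's centre and 285 mm from the other's; axes as the trays'.
- sign_shut: fixed wooden block 52 x 70 x 16 mm at the robot's end of one of the trays (either one), with a steel model clamp lying on top that is shut, jaws together: the tray right behind it is for shut clamps. Origin: centre of its underside, about 183 mm from that tray's centre and 285 mm from the other's; axes as the trays'.
- clamp_a: loose steel locking clamp, scissor-shaped with two finger rings, lying flat in the row between the trays (about 86 mm apart). 77 long, 9 thick, 44 mm wide shut, up to 60 open; 60 g, bars 6 wide. Origin: underside at the pivot; x along its first half to the jaw tips (30 mm ahead, away from the robot at the start; rings reach 47 mm behind), y left. Its middle line lies half the hinge angle clockwise of x.
- clamp_a_hinge (a joint): angle between the clamp's halves, rad. Under 0.05: ratcheted shut (cannot open). 0.3 to 0.42 at the start: open. The hinge is stiff (0.03 Nm friction) and keeps its angle while the clamp is pushed gently over the bench, but an open clamp closes if its rings or jaws are squeezed or jammed against a fence.
- clamp_a_tip1 (a point): jaw tip of the first half (the left jaw, seen from the rings), 4.5 mm over the underside
- clamp_a_ring1 (a point): centre of the first half's finger ring (the right one, seen from the rings), 22 mm across outside, 4.5 mm over the underside
- clamp_a_tip2 (a point): jaw tip of the second half (the right jaw, seen from the rings), 4.5 mm over the underside
- clamp_a_ring2 (a point): centre of the second half's finger ring (the left one, seen from the rings), 22 mm across outside, 4.5 mm over the underside
- clamp_b: loose steel locking clamp, scissor-shaped with two finger rings, lying flat in the row between the trays (about 86 mm apart). 77 long, 9 thick, 44 mm wide shut, up to 60 open; 60 g, bars 6 wide. Origin: underside at the pivot; x along its first half to the jaw tips (30 mm ahead, away from the robot at the start; rings reach 47 mm behind), y left. Its middle line lies half the hinge angle clockwise of x.
- clamp_b_hinge (a joint): angle between the clamp's halves, rad. Under 0.05: ratcheted shut (cannot open). 0.3 to 0.42 at the start: open. The hinge is stiff (0.03 Nm friction) and keeps its angle while the clamp is pushed gently over the bench, but an open clamp closes if its rings or jaws are squeezed or jammed against a fence.
- clamp_b_tip1 (a point): jaw tip of the first half (the left jaw, seen from the rings), 4.5 mm over the underside
- clamp_b_ring1 (a point): centre of the first half's finger ring (the right one, seen from the rings), 22 mm across outside, 4.5 mm over the underside
- clamp_b_tip2 (a point): jaw tip of the second half (the right jaw, seen from the rings), 4.5 mm over the underside
- clamp_b_ring2 (a point): centre of the second half's finger ring (the left one, seen from the rings), 22 mm across outside, 4.5 mm over the underside
- clamp_c: loose steel locking clamp, scissor-shaped with two finger rings, lying flat in the row between the trays (about 86 mm apart). 77 long, 9 thick, 44 mm wide shut, up to 60 open; 60 g, bars 6 wide. Origin: underside at the pivot; x along its first half to the jaw tips (30 mm ahead, away from the robot at the start; rings reach 47 mm behind), y left. Its middle line lies half the hinge angle clockwise of x.
- clamp_c_hinge (a joint): angle between the clamp's halves, rad. Under 0.05: ratcheted shut (cannot open). 0.3 to 0.42 at the start: open. The hinge is stiff (0.03 Nm friction) and keeps its angle while the clamp is pushed gently over the bench, but an open clamp closes if its rings or jaws are squeezed or jammed against a fence.
- clamp_c_tip1 (a point): jaw tip of the first half (the left jaw, seen from the rings), 4.5 mm over the underside
- clamp_c_ring1 (a point): centre of the first half's finger ring (the right one, seen from the rings), 22 mm across outside, 4.5 mm over the underside
- clamp_c_tip2 (a point): jaw tip of the second half (the right jaw, seen from the rings), 4.5 mm over the underside
- clamp_c_ring2 (a point): centre of the second half's finger ring (the left one, seen from the rings), 22 mm across outside, 4.5 mm over the underside
- loupe: bystander: black eye loupe, 32 mm across, 28 mm high, at the near end of the mat; origin at the centre of its underside
- putty_pot: bystander: small round pot, 22 mm across, 18 mm high, at the near end of the mat; origin at the centre of its underside
There are look-alikes about, which are no part of the job. What is shaped like the clamp_c but purple is not meant.

How it is judged (in metres and radians):
At the end, for the whole second after the job is handed in: Every clamp lies flat and at rest in the tray of its kind: the jaw tips 1 mm and the ring centres 7 mm or more past the tray's open edge (so rings overhang it by 4 mm at most), its pivot inside the fence; open clamps still open (hinge above 0.2 rad), shut ones shut (((horizontal distance between sign_open and tray_left below 0.225 m and (y of each of clamp_a_tip1, clamp_a_tip2 in the frame of tray_left above -0.038 m and y of each of clamp_a_ring1, clamp_a_ring2 in the frame of tray_left above -0.032 m and y of clamp_a in the frame of tray_left below 0.039 m and x of clamp_a in the frame of tray_left between -0.15 and 0.15 m)) or (horizontal distance between sign_open and tray_right below 0.225 m and (y of each of clamp_a_tip1, clamp_a_tip2 in the frame of tray_right below 0.038 m and y of each of clamp_a_ring1, clamp_a_ring2 in the frame of tray_right below 0.032 m and y of clamp_a in the frame of tray_right above -0.039 m and x of clamp_a in the frame of tray_right between -0.15 and 0.15 m))) and linear speed of each of clamp_a, clamp_b, clamp_c below 0.02 m/s and height (world z) of each of clamp_a, clamp_b, clamp_c below 0.008 m and angle between each of clamp_a, clamp_b, clamp_c's own z axis and vertical below 0.1 rad and value of joint each of clamp_a_hinge, clamp_c_hinge above 0.2 rad and ((horizontal distance between sign_shut and tray_left below 0.225 m and (y of each of clamp_b_tip1, clamp_b_tip2 in the frame of tray_left above -0.038 m and y of each of clamp_b_ring1, clamp_b_ring2 in the frame of tray_left above -0.032 m and y of clamp_b in the frame of tray_left below 0.039 m and x of clamp_b in the frame of tray_left between -0.15 and 0.15 m)) or (horizontal distance between sign_shut and tray_right below 0.225 m and (y of each of clamp_b_tip1, clamp_b_tip2 in the frame of tray_right below 0.038 m and y of each of clamp_b_ring1, clamp_b_ring2 in the frame of tray_right below 0.032 m and y of clamp_b in the frame of tray_right above -0.039 m and x of clamp_b in the frame of tray_right between -0.15 and 0.15 m))) and value of joint clamp_b_hinge below 0.1 rad and ((horizontal distance between sign_open and tray_left below 0.225 m and (y of each of clamp_c_tip1, clamp_c_tip2 in the frame of tray_left above -0.038 m and y of each of clamp_c_ring1, clamp_c_ring2 in the frame of tray_left above -0.032 m and y of clamp_c in the frame of tray_left below 0.039 m and x of clamp_c in the frame of tray_left between -0.15 and 0.15 m)) or (horizontal distance between sign_open and tray_right below 0.225 m and (y of each of clamp_c_tip1, clamp_c_tip2 in the frame of tray_right below 0.038 m and y of each of clamp_c_ring1, clamp_c_ring2 in the frame of tray_right below 0.032 m and y of clamp_c in the frame of tray_right above -0.039 m and x of clamp_c in the frame of tray_right between -0.15 and 0.15 m)))); the robot touches nothing.
It fails at once if a clamp is lifted (its pivot more than 20 mm up) (height (world z) of any of clamp_a, clamp_b, clamp_c above 0.02 m).
It fails at once if an open clamp is closed (hinge below 0.2 rad) (value of joint any of clamp_a_hinge, clamp_c_hinge below 0.2 rad).
It fails at once if a bystander is moved more than 20 mm (distance of any of loupe, putty_pot from where it was at the start of the episode above 0.02 m).
It also fails if it takes over 48 s, if anything falls off the work surface, if the arm or the gripper's body presses on something with over 40 N, if the wrist force passes 120 N, or if a joint passes its speed limit or range.

ROBOT

A 6-joint arm with a two-finger parallel gripper is mounted at the origin on a cart in front of the work surface, level with it; the furniture and walls round the work are solid. World frame = base frame: x ahead of the robot, y to its left, z up, the work surface at z = 0. Lengths are in mm, angles in rad, forces in N, time in s.
With the tool pointing down it reaches from about 300 to 775 mm from the base axis. Payload 14.6 kg.
Tool frame: the origin (TCP) lies at the very end of the fingers, on their centre line; the grasp point (between the pads) lies 19 mm behind it; z points along the fingers, y is the line along which they close (so a half turn about z gives the same grasp; the last joint's range is limited). The gripper opens to 94 mm and grips with 3 to 60 N. Pads are 16 mm wide; open, the fingers measure 119 mm over their backs; the gripper's body (75 mm by 177 mm) begins 78 mm behind the grasp point.
Start: joints at [1.272, 0.3, 1.521, -0, 1.321, -0.067], TCP at [126.349, 535.28, 205.446] pointing down, gripper open.
Joint ranges: [-3.03, 3.03], [-0.79, 2.21], [0.23, 2.52], [-1.04, 4.18], [0, 3.07], [-2.55, 2.55]. Speed limits (rad/s): [2.22, 2.22, 2.57, 3.14, 3.14, 3.14].

INTERFACE

Orientations are given as [roll, pitch, yaw] about the fixed x, y, z axes, in that order (R = Rz(yaw) Ry(pitch) Rx(roll)).
In Python, from cell import manip gives the robot as it stands.
- The arm moves only by the tool servo_tool, never from a script. Its argument "motion" is a list that holds one entry, the list of rows, each a list of 7 numbers: the shift along the world's x, y, z as a fraction of full scale, then the turn, a rotation vector about the world's x, y, z as a fraction of full scale, then the closure, from 0 (fully open) to 1 (shut). In form: [[[x, y, z, rx, ry, rz, gripper], ...]]. A call has 1 to 10 rows; each row is the pose to reach, as a shift and turn from the pose commanded when the call began, turning the shorter way round; what a row does not reach only later rows make up. Full scale, the value 1, is 0.5 m for a shift and pi rad for a turn. A row lasts 1/10 s, in which the tool goes at most 50 mm and 8.59 degrees, less where a joint would pass 70% of its speed; a pose out of reach is approached as far as the arm can. A call with a number of a shift or a turn outside -1 to 1 is refused whole. A call with a gripper value outside its range is refused whole. The fingers move at their own pace and stop on an object; "newtons" is the grip in N (left out, the last holds). Time passes only in rows, so rows that repeat a pose let the fingers close. It gives the time, the measured TCP pose, the force, the opening and the grip force at its end, in the units of the state.
- manip.read_state(): the state, without advancing time (a new reading comes with each control period).
- manip.camera(name): name is "scene" or "side" or "wrist"; returns a dict with "frame" (420x560x3 uint8, red, green, blue), "range_z" (420x560 float32, mm along the optical axis (not along the pixel's ray), 0 where there is no reading), "vfov" (degrees; the focal length in pixels is half the picture's height over the tangent of half this angle, whatever the lens; pixels are square), "cx", "cy" (the principal point, pixels), "cam_to_world" (4x4, takes a point from camera to world coordinates). Camera axes: x right, y down, z forward; pixel columns grow to the right and rows downward; lengths in mm; the calibration is good to about 2 mm. The wrist camera is an equidistant fisheye: a pixel r from the principal point sees the ray r / f radians off the axis. A picture is of the moment at which its call begins.
- manip.sign_off(): hands the job in; it is judged then, once.
The state is a dict: "clock": time; "joints": joint angles; "qd": joint speeds; "effort": joint torques, N m; "eef_pos": TCP position; "eef_rot": TCP orientation; "wrist_force": force on the tool from outside, world axes, zero at the start; "moment": the same for the moment, N m; "finger_gap": finger opening in mm; "finger_force": force on a finger pad.
Only numpy, scipy, OpenCV 4.12 (cv2) and the standard library are available. Lean on these libraries where they do the work, as an engineer would, in place of code of your own. Each camera call takes 0.05 s, during which the arm holds its last target. There are 200 camera calls.

## Working session

There is one attempt and no reset: what is moved stays moved. The work goes in short steps, Python scripts to look and compute and a tool call to move; the robot and the scene stay as the last step left them, time stands still between calls to the robot, and variables do not carry over. Pictures are saved under pics/ and viewed, at most 10 in all, crops included, and the job is handed in when it is done.

Besides the shell and the picture viewer there is one more tool, called after "Emit:" as name([rows], argument=value, ...), one row to a line, values as JSON. servo_tool: Moves the arm, as the interface text tells. Its arguments: {"type":"object","properties":{"motion":{"type":"array"},"newtons":{"type":"number"}},"required":["motion"]}

```bash
mkdir -p pics
cat > h.py <<'E'
import numpy as np, cv2
from cell import manip
def cloud(c):
    h,w=c["range_z"].shape; f=h/2/np.tan(np.radians(c["vfov"])/2)
    u,v=np.meshgrid(np.arange(w),np.arange(h)); z=c["range_z"]
    P=np.stack([(u-c["cx"])/f*z,(v-c["cy"])/f*z,z,np.ones_like(z)],-1)
    return (P@np.array(c["cam_to_world"]).T)[...,:3]
def topdown(c,x0,x1,y0,y1,s,z=9.):
    # orthographic view of plane z: up=+x, left=+y
    h,w=c["range_z"].shape; f=h/2/np.tan(np.radians(c["vfov"])/2)
    H,W=int((x1-x0)*s),int((y1-y0)*s)
    r,q=np.mgrid[0:H,0:W]; X=x1-r/s; Y=y1-q/s
    P=np.stack([X,Y,np.full_like(X,z),np.ones_like(X)],-1)@np.linalg.inv(c["cam_to_world"]).T
    return cv2.remap(c["frame"],(P[...,0]/P[...,2]*f+c["cx"]).astype('f4'),(P[...,1]/P[...,2]*f+c["cy"]).astype('f4'),cv2.INTER_CUBIC)
def save(n,im): cv2.imwrite("pics/"+n+".png",im[...,::-1])
E
python3 - <<'E'
from h import *
ims=[]
for n in("scene","side"):
    c=manip.camera(n); ims.append(c["frame"]); M=np.array(c["cam_to_world"]); print(n,M[:3,3].round(),M[:3,2].round(2),c["vfov"])
    np.savez(n+"0.npz",**c)
im=np.vstack(ims); save("a",cv2.resize(im,(400*560//420*1,600*1)) if 0 else cv2.resize(np.hstack(ims),(800,300)))
save("s",cv2.resize(ims[0],(800,600)))
E
```

```text
scene [-176. -109.  873.] [ 0.61  0.33 -0.72] 43.7250827932398
side [ 470. -585.  640.] [ 0.04  0.81 -0.58] 46.532621655868795
```

View pics/s.png

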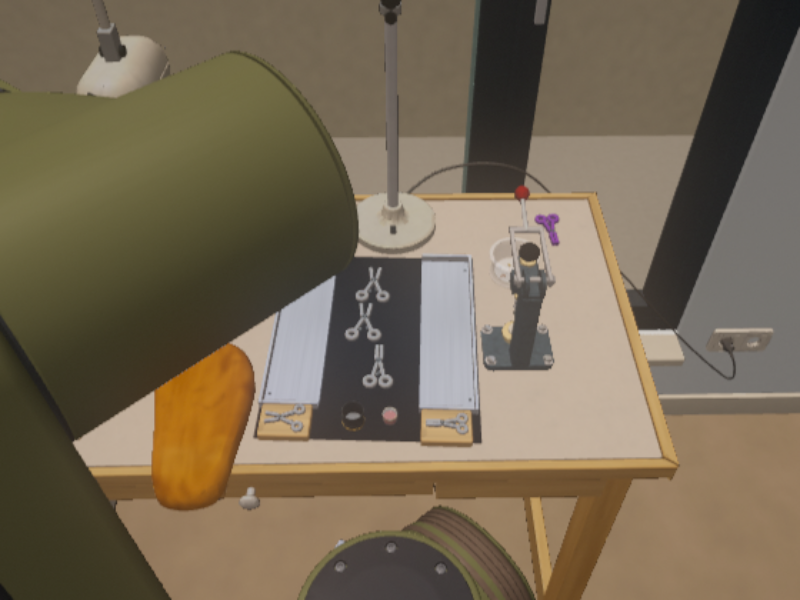

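View pics/a.png

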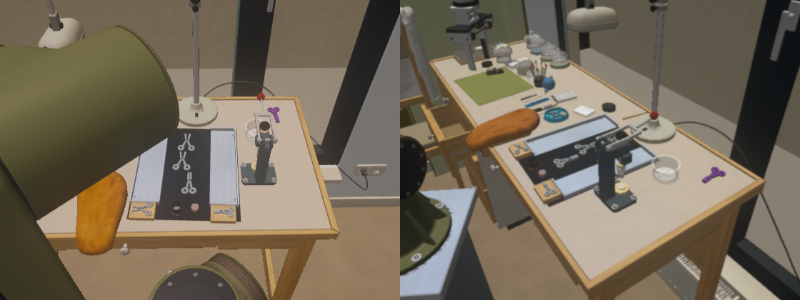

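The scene shows the open sign on the left block (285,420) and the shut sign on the right (447,427). The far (373,287) and middle (363,323) clamps are open. The near one (378,370) is shut. The loupe is at (352,415), the pot at (390,415), and a soldering-stand-like fixture stands to the right of the right tray.

Run:
```python
from h import *
c=dict(np.load("scene0.npz")); P=cloud(c)
def at(u,v): 
    u,v=int(u*.7),int(v*.7); return np.nanmedian(P[v-1:v+2,u-1:u+2].reshape(-1,3),0).round(1)
for n,p in dict(Lsign=(285,407),Rsign=(447,415),mat=(400,350),trayR=(447,330),pot=(390,415),loupe=(352,410),far=(373,287),mid=(363,323),near=(378,370),stand=(518,350),standtop=(530,250)).items(): print(n,at(*p))
# sign block: wood-coloured pixels at z~16
hsv=cv2.cvtColor(c["frame"],cv2.COLOR_RGB2HSV)
w=(P[...,2]>11)&(P[...,2]<21)&(hsv[...,1]>70)
v,u=np.where(w)
for a,b in((170,230),(285,340)):
    m=(u>a)&(u<b)&(v>275)&(v<312); q=P[v[m],u[m]][:,:2].astype('f4'); print(len(q),q.mean(0),cv2.minAreaRect(q))
im=topdown(c,260,720,0,460,1.3,5.); save("td",im)
```

```text
Lsign [266.3 325.7  16.5]
Rsign [362.1 124.   15.8]
mat [442.6 240.9   1. ]
trayR [511.7 199.6  -0.6]
pot [326.9 191.2  13.2]
loupe [309.6 242.9   9. ]
far [ 5.350e+02  3.441e+02 -1.000e-01]
mid [458.3 316.1   0.9]
near [387.3 250.    6.4]
stand [485.5  75.6  54.3]
standtop [538.5  96.3 192. ]
584 [245.29498 311.05627] ((248.34808349609375, 312.380859375), (52.54902267456055, 70.59024047851562), 28.426715850830078)
614 [342.86816 116.82348] ((346.9535217285156, 116.41951751708984), (53.22663497924805, 70.11160278320312), 25.75335693359375)
```

View pics/td.png

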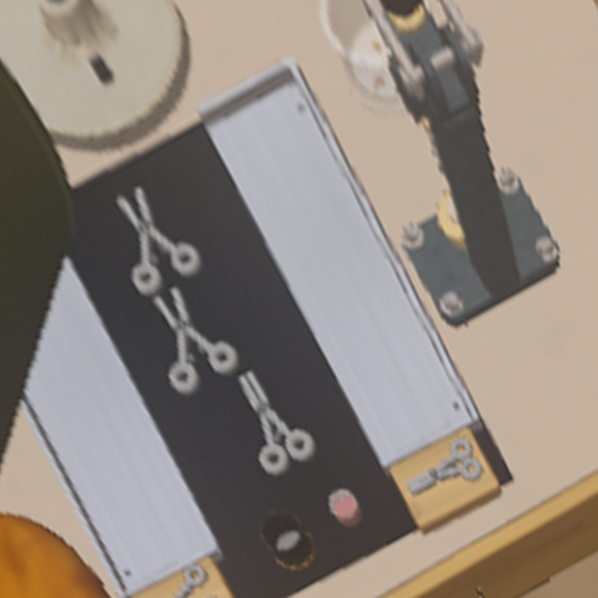

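Top-down view (1.3 px/mm): both trays, clamps at (150,230), (183,327) and (263,405), all with middle lines parallel to the trays. The sizes and gaps agree with the given ones, and yaw is about 0.47. The plan is to push each clamp with the two half-closed fingers as a two-point fence, in the order far, middle, near.

```bash
cat >> h.py <<'E'
C=np.array([460.8,297.3]); e=np.array([.8916,.4529]); n=np.array([-.4529,.8916])
def W(s,t): return C+s*e+t*n
def ST(p): p=np.asarray(p)[...,:2]-C; return np.stack([p@e,p@n],-1)
def go(x,y,z,yaw):
    s=manip.read_state(); p=np.array(s["eef_pos"]); d=(yaw-s["eef_rot"][2]+np.pi/2)%np.pi-np.pi/2
    print("clock",s["clock"],"pos",p.round(1),"rot",np.round(s["eef_rot"],3),"gap",s["finger_gap"],"shift",((np.array([x,y,z])-p)/500).round(4),"turn",round(d/np.pi,4))
E
python3 - <<'E'
from h import *
go(*W(94.6,-32.7),60,.47+.285+np.pi/2)
go(*W(94.6,-32.7),60,.47+.285)
print(manip.read_state()["joints"])
for f in("scene0","side0"):
    P=cloud(dict(np.load(f+".npz"))); q=P.reshape(-1,3); st=ST(q)
    m=(q[:,2]>60)&(q[:,2]<500)&(abs(st[:,0])<260)&(abs(st[:,1])<260)
    for a in range(-250,250,50):
        for b in range(-250,250,50):
            k=m&(st[:,0]>=a)&(st[:,0]<a+50)&(st[:,1]>=b)&(st[:,1]<b+50)
            if k.sum()>8: print(f,a,b,k.sum(),q[k,2].min().round(),q[k,2].max().round())
E
```

```text
clock 0.1 pos [126.3 535.1 205. ] rot [-3.141 -0.     2.91 ] gap 94.17108366618005 shift [ 0.8674 -0.4482 -0.2899] turn -0.1859
clock 0.1 pos [126.3 535.1 205. ] rot [-3.141 -0.     2.91 ] gap 94.17108366618005 shift [ 0.8674 -0.4482 -0.2899] turn 0.3141
[ 1.27241843e+00  3.00387463e-01  1.52151521e+00 -1.43269121e-06
  1.32070457e+00 -6.65710947e-02]
scene0 -100 -250 964 60.0 195.0
scene0 -100 -200 66 177.0 193.0
scene0 -50 -250 418 61.0 196.0
scene0 -50 -200 109 106.0 195.0
scene0 0 -250 151 183.0 201.0
scene0 0 -200 58 109.0 197.0
scene0 50 -250 109 195.0 216.0
scene0 150 -50 18 418.0 427.0
scene0 200 -50 1263 60.0 426.0
side0 -100 -250 1468 60.0 193.0
side0 -100 -200 16 184.0 190.0
side0 -50 -250 1351 60.0 193.0
side0 -50 -200 76 178.0 193.0
side0 0 -250 283 106.0 199.0
side0 0 -200 65 182.0 195.0
side0 50 -250 169 192.0 216.0
side0 200 -50 1598 77.0 423.0
```

Run:
```python
from h import *
for f in("scene0","side0"):
    P=cloud(dict(np.load(f+".npz"))); q=P.reshape(-1,3); st=ST(q)
    for lo,hi in((60,150),(150,300),(300,410),(410,440)):
        m=(q[:,2]>lo)&(q[:,2]<hi)&(abs(st[:,0]-225)<50)&(abs(st[:,1]+15)<60)
        print(f,lo,np.percentile(st[m],[1,50,99],axis=0).round().tolist() if m.any() else None)
go(*W(94.6,-32.7),60,.47+.285+np.pi/2)
```

```text
scene0 60 [[225.0, -26.0], [232.0, -18.0], [239.0, -9.0]]
scene0 150 [[227.0, -26.0], [232.0, -18.0], [241.0, -8.0]]
scene0 300 [[204.0, -31.0], [231.0, -17.0], [239.0, -2.0]]
scene0 410 [[197.0, -31.0], [201.0, -19.0], [207.0, -6.0]]
side0 60 [[229.0, -32.0], [234.0, -27.0], [246.0, -16.0]]
side0 150 [[229.0, -32.0], [234.0, -27.0], [246.0, -15.0]]
side0 300 [[205.0, -37.0], [233.0, -28.0], [247.0, -14.0]]
side0 410 [[199.0, -38.0], [226.0, -31.0], [247.0, -18.0]]
clock 0.1 pos [126.3 535.1 205. ] rot [-3.141 -0.     2.91 ] gap 94.17108366618005 shift [ 0.8674 -0.4482 -0.2899] turn -0.1859
```

Emit:
servo_tool([
  [[0.867,-0.448,-0.05,0,0,-0.186,0.45],[0.867,-0.448,-0.05,0,0,-0.186,0.45],[0.867,-0.448,-0.05,0,0,-0.186,0.45],[0.867,-0.448,-0.05,0,0,-0.186,0.45],[0.867,-0.448,-0.1,0,0,-0.186,0.45],[0.867,-0.448,-0.15,0,0,-0.186,0.45],[0.867,-0.448,-0.2,0,0,-0.186,0.45],[0.867,-0.448,-0.25,0,0,-0.186,0.45],[0.867,-0.448,-0.29,0,0,-0.186,0.45],[0.867,-0.448,-0.29,0,0,-0.186,0.45]],
])

```text
clock: 1.1
eef_pos: [543.9, 319.0, 73.7]
eef_rot: [-3.142, -0.0, 2.325]
wrist_force: [-0.2, 0.7, -0.3]
finger_gap: 51.7
finger_force: 0.0
```

Emit:
servo_tool([
  [[0,0,0,0,0,0,0.45],[0,0,0,0,0,0,0.45],[0,0,0,0,0,0,0.45]],
])

```text
clock: 1.4
eef_pos: [542.2, 321.0, 76.0]
eef_rot: [3.14, 0.0, 2.326]
wrist_force: [0.2, 0.0, 0.4]
finger_gap: 51.8
finger_force: 0.0
```

Run:
```python
from h import *
go(*W(94.6,-32.7),2.5,.47+.285+np.pi/2); c=manip.camera("wrist"); a=manip.camera("side")
save("w1",np.hstack([cv2.resize(c["frame"],(400,300)),cv2.resize(a["frame"][90:300,100:380],(400,300))]))
```

```text
clock 1.4 pos [542.2 321.   76. ] rot [3.14  0.    2.326] gap 51.7968214181302 shift [ 0.0355 -0.0201 -0.147 ] turn -0.0002
```

View pics/w1.png

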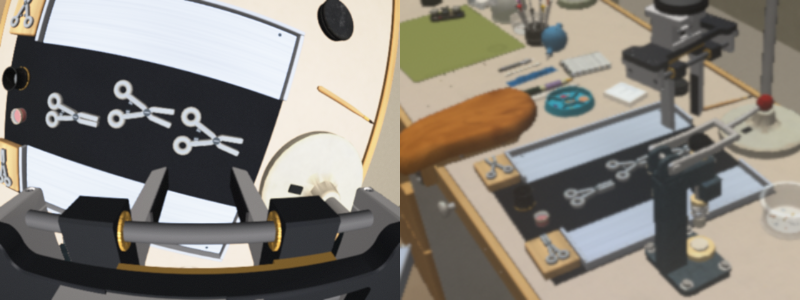

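The wrist view shows all three clamps clear of the fingers, which are on the right side of the far clamp (210,135). Next is the descent.

Emit:
servo_tool([
  [[0.0355,-0.02,-0.02,0,0,0,0.45],[0.0355,-0.02,-0.08,0,0,0,0.45],[0.0355,-0.02,-0.12,0,0,0,0.45],[0.0355,-0.02,-0.146,0,0,0,0.45],[0.0355,-0.02,-0.146,0,0,0,0.45]],
])

```text
clock: 2.0
eef_pos: [559.9, 310.7, 1.7]
eef_rot: [-3.141, -0.0, 2.326]
wrist_force: [-0.5, 0.3, -0.1]
finger_gap: 51.8
finger_force: 0.0
```

```bash
cat >> h.py <<'E'
def wtd(c,x0,x1,y0,y1,s,z=9.):
    h=c["range_z"].shape[0]; f=h/2/np.tan(np.radians(c["vfov"])/2)
    H,Wd=int((x1-x0)*s),int((y1-y0)*s); r,q=np.mgrid[0:H,0:Wd]
    a=x0 if False else 0
    S=x1-r/s; T=y1-q/s   # s,t frame: up=+s, left=+t
    XY=C+S[...,None]*e+T[...,None]*n
    P=np.concatenate([XY,np.full(S.shape+(1,),z),np.ones(S.shape+(1,))],-1)@np.linalg.inv(c["cam_to_world"]).T
    rr=np.hypot(P[...,0],P[...,1]); k=f*np.arctan2(rr,P[...,2])/np.maximum(rr,1e-6)
    return cv2.remap(c["frame"],(P[...,0]*k+c["cx"]).astype('f4'),(P[...,1]*k+c["cy"]).astype('f4'),cv2.INTER_CUBIC)
E
python3 - <<'E'
from h import *
go(*W(94.6,-32.7),2.5,.47+.285+np.pi/2)
c=manip.camera("wrist"); save("w2",wtd(c,-150,150,-160,160,2))
E
```

```text
clock 2.0 pos [559.9 310.7   1.7] rot [-3.141 -0.     2.326] gap 51.78870791760728 shift [0.0001 0.0005 0.0015] turn -0.0002
```

View pics/w2.png

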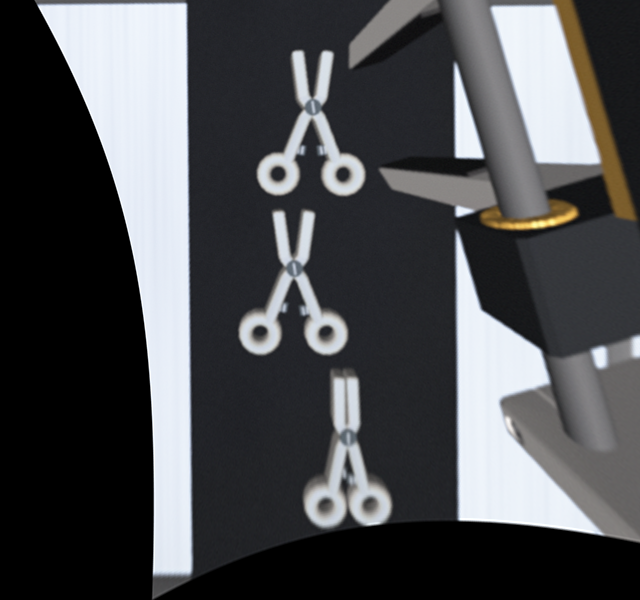

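Rectified wrist view (2 px/mm): the far clamp's pivot is at s=97, t=3.5, the middle one's at s=16, t=13 and the near one's at s=-68, t=-13.5. The tray edges are at ±70, as planned. I'll push the far clamp 60 mm to the left first.

Emit:
servo_tool([
  [[-0.0054,0.0107,0.001,0,0,0,0.45],[-0.0109,0.0214,0.001,0,0,0,0.45],[-0.0163,0.0321,0.001,0,0,0,0.45],[-0.0217,0.0428,0.001,0,0,0,0.45],[-0.0272,0.0535,0.001,0,0,0,0.45],[-0.0326,0.0642,0.001,0,0,0,0.45],[-0.038,0.0749,0.001,0,0,0,0.45],[-0.0435,0.0856,0.001,0,0,0,0.45],[-0.0489,0.0963,0.001,0,0,0,0.45],[-0.0544,0.107,0.001,0,0,0,0.45]],
])

```text
clock: 3.05
eef_pos: [532.9, 364.1, 2.5]
eef_rot: [-3.142, 0.0, 2.326]
wrist_force: [-0.5, -0.2, -0.3]
finger_gap: 51.5
finger_force: 0.2
```

Run:
```python
from h import *
go(*W(94.6,76),2.5,.47+.285+np.pi/2)
c=manip.camera("wrist"); save("w3",wtd(c,-50,150,-40,160,2))
```

```text
clock 3.05 pos [532.9 364.1   2.5] rot [-3.142  0.     2.326] gap 51.531124875747636 shift [-0.0443  0.0875  0.    ] turn 0.0001
```

View pics/w3.png

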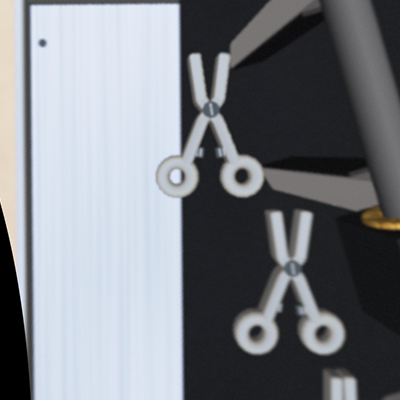

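The far clamp is pushed without turning and is still open, with its right ring's outer edge at t≈27. Next I'll push the remaining 49 mm, then back off and lift.

Emit:
servo_tool([
  [[-0.0054,0.0107,0,0,0,0,0.45],[-0.0109,0.0214,0,0,0,0,0.45],[-0.0163,0.0321,0,0,0,0,0.45],[-0.0217,0.0428,0,0,0,0,0.45],[-0.0272,0.0535,0,0,0,0,0.45],[-0.0326,0.0642,0,0,0,0,0.45],[-0.038,0.0749,0,0,0,0,0.45],[-0.0425,0.083,0,0,0,0,0.45],[-0.0443,0.0875,0,0,0,0,0.45],[-0.0443,0.0875,0,0,0,0,0.45]],
])

```text
clock: 4.1
eef_pos: [510.9, 407.7, 2.5]
eef_rot: [3.142, -0.0, 2.326]
wrist_force: [-0.2, 0.8, -0.2]
finger_gap: 51.6
finger_force: 0.0
```

Emit:
servo_tool([
  [[0.006,-0.012,0,0,0,0,0.45],[0.018,-0.036,0,0,0,0,0.45],[0.018,-0.036,0.03,0,0,0,0.45],[0.018,-0.036,0.1,0,0,0,0.45],[0.018,-0.036,0.12,0,0,0,0.45]],
])

```text
clock: 4.6
eef_pos: [521.6, 389.9, 67.1]
eef_rot: [3.136, 0.001, 2.325]
wrist_force: [0.7, 0.7, 1.4]
finger_gap: 51.6
finger_force: 0.0
```

Run:
```python
from h import *
# middle: contact midpoint ring(-16,-14) tip(40,2) -> offset 20 along (.28,-.96)
go(*W(12+5.6,-6-19.2),2.5,.47+.28+np.pi/2)
c=manip.camera("wrist"); save("w4",wtd(c,-50,150,-40,160,2))
```

```text
clock 4.6 pos [521.6 389.9  67.1] rot [3.136e+00 1.000e-03 2.325e+00] gap 51.58627757714824 shift [-0.0675 -0.2142 -0.1293] turn -0.0012
```

View pics/w4.png

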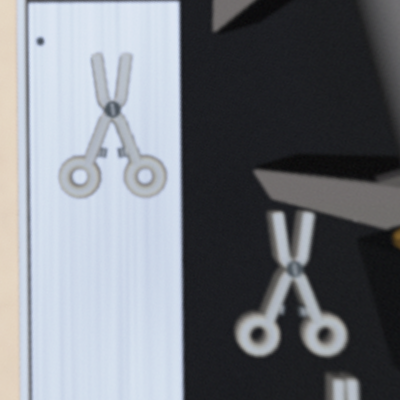

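The far clamp lies entirely in the left tray, still open. Next is the middle clamp.

Emit:
servo_tool([
  [[-0.064,-0.214,0,0,0,0,0.45],[-0.064,-0.214,0,0,0,0,0.45],[-0.064,-0.214,0,0,0,0,0.45],[-0.064,-0.214,0,0,0,0,0.45],[-0.064,-0.214,-0.06,0,0,0,0.45],[-0.064,-0.214,-0.09,0,0,0,0.45],[-0.064,-0.214,-0.09,0,0,0,0.45]],
])

```text
clock: 5.35
eef_pos: [487.0, 282.8, 15.2]
eef_rot: [-3.138, -0.001, 2.326]
wrist_force: [-0.1, 0.6, 0.1]
finger_gap: 51.7
finger_force: 0.0
```

Run:
```python
from h import *
go(*W(12+5.6,-6-19.2),2.5,.47+.28+np.pi/2)
```

```text
clock 5.35 pos [487.  282.8  15.2] rot [-3.138e+00 -1.000e-03  2.326e+00] gap 51.73381784588857 shift [ 0.0018  0.0001 -0.0254] turn -0.0017
```

Emit:
servo_tool([
  [[0.0018,0,-0.02,0,0,0,0.45],[0.0018,0,-0.0255,0,0,0,0.45],[0.0018,0,-0.0255,0,0,0,0.45]],
])

```text
clock: 5.65
eef_pos: [488.9, 282.6, 4.7]
eef_rot: [-3.141, -0.0, 2.326]
wrist_force: [-0.1, 0.0, -0.3]
finger_gap: 51.1
finger_force: 0.0
```

Emit:
servo_tool([
  [[-0.0054,0.0107,0,0,0,0,0.45],[-0.0109,0.0214,0,0,0,0,0.45],[-0.0163,0.0321,0,0,0,0,0.45],[-0.0217,0.0428,0,0,0,0,0.45],[-0.0272,0.0535,0,0,0,0,0.45],[-0.0326,0.0642,0,0,0,0,0.45],[-0.038,0.0749,0,0,0,0,0.45],[-0.0435,0.0856,0,0,0,0,0.45],[-0.0489,0.0963,0,0,0,0,0.45],[-0.0544,0.107,0,0,0,0,0.45]],
])

```text
clock: 6.65
eef_pos: [461.5, 336.4, 4.8]
eef_rot: [-3.142, -0.0, 2.325]
wrist_force: [-0.2, -1.1, -0.8]
finger_gap: 51.5
finger_force: 0.2
```

Run:
```python
from h import *
go(*W(17.6,76),2.5,.47+.28+np.pi/2)
c=manip.camera("wrist"); save("w5",wtd(c,-110,150,-40,160,2))
```

```text
clock 6.65 pos [461.5 336.4   4.8] rot [-3.142 -0.     2.325] gap 51.494272648093194 shift [-0.0388  0.0732 -0.0045] turn -0.0015
```

View pics/w5.png

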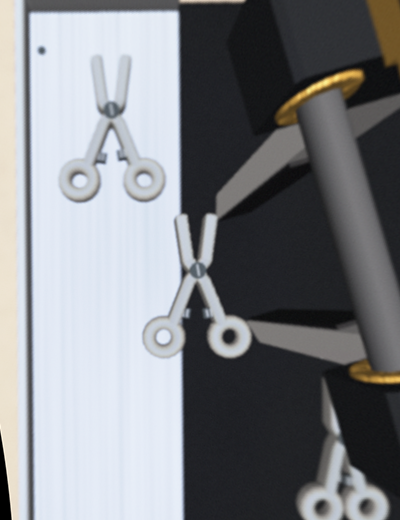

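The middle clamp (197,270) is following straight and open, with 41 mm to go.

Emit:
servo_tool([
  [[-0.0054,0.0107,-0.002,0,0,0,0.45],[-0.0109,0.0214,-0.003,0,0,0,0.45],[-0.0163,0.0321,-0.003,0,0,0,0.45],[-0.0217,0.0428,-0.003,0,0,0,0.45],[-0.0272,0.0535,-0.003,0,0,0,0.45],[-0.0326,0.0642,-0.003,0,0,0,0.45],[-0.0355,0.07,-0.003,0,0,0,0.45],[-0.0371,0.0731,-0.003,0,0,0,0.45],[-0.0371,0.0731,-0.003,0,0,0,0.45]],
])

```text
clock: 7.6
eef_pos: [443.0, 372.6, 3.3]
eef_rot: [3.142, -0.0, 2.326]
wrist_force: [0.1, -0.2, -0.3]
finger_gap: 51.7
finger_force: 0.0
```

Emit:
servo_tool([
  [[0.006,-0.012,0,0,0,0,0.45],[0.018,-0.036,0,0,0,0,0.45],[0.018,-0.036,0.03,0,0,0,0.45],[0.018,-0.036,0.1,0,0,0,0.45],[0.018,-0.036,0.12,0,0,0,0.45],[0.018,-0.036,0.12,0,0,0,0.45],[0.018,-0.036,0.12,0,0,0,0.45]],
])

```text
clock: 8.3
eef_pos: [451.9, 354.2, 62.8]
eef_rot: [-3.141, -0.0, 2.325]
wrist_force: [-0.2, 0.9, -0.1]
finger_gap: 51.7
finger_force: 0.0
```

Run:
```python
from h import *
# near: left ring(-101,8.5) left tip(-42,-6): mid (-71,1); offset 20 along (.235,.97)
go(*W(-71+4.7,1+19.4),2.5,.47-.237+np.pi/2)
print(manip.read_state()["joints"])
c=manip.camera("wrist"); save("w6",wtd(c,-120,150,-40,160,2))
```

```text
clock 8.3 pos [451.9 354.2  62.8] rot [-3.141 -0.     2.325] gap 51.71631689909412 shift [-0.119  -0.1375 -0.1207] turn -0.166
[ 6.01001189e-01  5.06348800e-01  1.58673681e+00  8.24830623e-07
  1.04900165e+00 -1.53497168e-01]
```

View pics/w6.png

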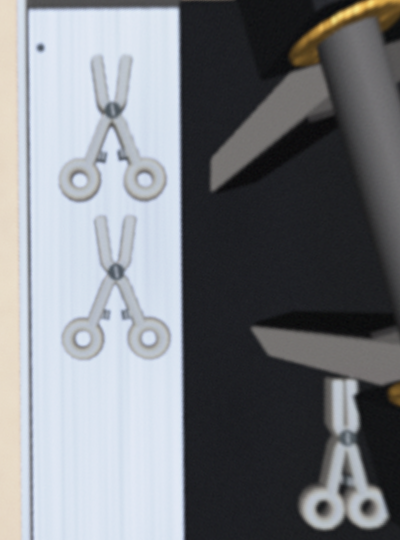

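Both open clamps are in the left tray. Next is the shut one, pushed to the right from its left side.

Emit:
servo_tool([
  [[-0.119,-0.1375,0,0,0,-0.166,0.45],[-0.119,-0.1375,0,0,0,-0.166,0.45],[-0.119,-0.1375,0,0,0,-0.166,0.45],[-0.119,-0.1375,0,0,0,-0.166,0.45],[-0.119,-0.1375,-0.03,0,0,-0.166,0.45],[-0.119,-0.1375,-0.08,0,0,-0.166,0.45],[-0.119,-0.1375,-0.118,0,0,-0.166,0.45],[-0.119,-0.1375,-0.12,0,0,-0.166,0.45],[-0.119,-0.1375,-0.12,0,0,-0.166,0.45]],
])

```text
clock: 9.25
eef_pos: [392.0, 285.4, 2.2]
eef_rot: [-3.139, 0.001, 1.804]
wrist_force: [-0.7, 0.2, -0.8]
finger_gap: 51.8
finger_force: 0.0
```

Emit:
servo_tool([
  [[0.0054,-0.0107,0,0,0,0,0.45],[0.0109,-0.0214,0,0,0,0,0.45],[0.0163,-0.0321,0,0,0,0,0.45],[0.0217,-0.0428,0,0,0,0,0.45],[0.0272,-0.0535,0,0,0,0,0.45],[0.0326,-0.0642,0,0,0,0,0.45],[0.038,-0.0749,0,0,0,0,0.45],[0.0435,-0.0856,0,0,0,0,0.45],[0.0435,-0.0856,0,0,0,0,0.45]],
])

```text
clock: 10.15
eef_pos: [414.7, 242.3, 3.2]
eef_rot: [-3.142, 0.0, 1.803]
wrist_force: [-0.8, 0.1, 0.0]
finger_gap: 51.7
finger_force: 0.0
```

Run:
```python
from h import *
go(*W(-66.3,-76),2.5,.47-.237+np.pi/2)
print(ST(manip.read_state()["eef_pos"]))
c=manip.camera("wrist"); save("w7",wtd(c,-150,50,-160,160,2))
```

```text
clock 10.15 pos [414.7 242.3   3.2] rot [-3.142  0.     1.803] gap 51.67198702640417 shift [ 0.0428 -0.0857 -0.0015] turn 0.0002
[-65.98348353 -28.1306577 ]
```

View pics/w7.png

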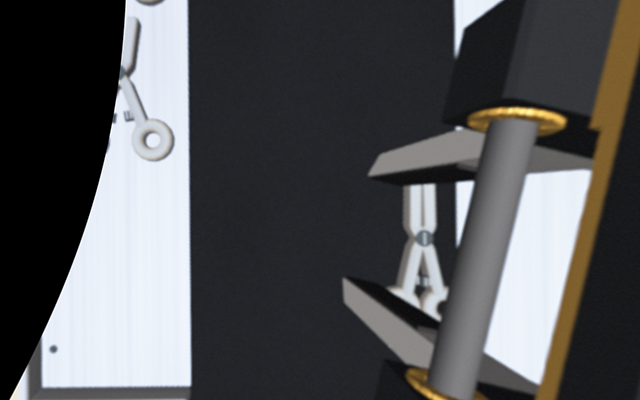

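The shut clamp (424,238) has moved to t≈-52 without turning. I'll push another 50 mm and retract; the check after that will be numeric.

Emit:
servo_tool([
  [[0.0054,-0.0107,0,0,0,0,0.45],[0.0109,-0.0214,0,0,0,0,0.45],[0.0163,-0.0321,0,0,0,0,0.45],[0.0217,-0.0428,0,0,0,0,0.45],[0.0272,-0.0535,0,0,0,0,0.45],[0.0326,-0.0642,0,0,0,0,0.45],[0.038,-0.0749,0,0,0,0,0.45],[0.043,-0.0845,0,0,0,0,0.45],[0.0453,-0.0891,0,0,0,0,0.45],[0.0453,-0.0891,0,0,0,0,0.45]],
])

```text
clock: 11.2
eef_pos: [437.2, 198.1, 3.2]
eef_rot: [-3.142, 0.0, 1.804]
wrist_force: [0.1, -0.1, 0.4]
finger_gap: 51.7
finger_force: 0.0
```

Emit:
servo_tool([
  [[-0.006,0.012,0,0,0,0,0.45],[-0.018,0.036,0,0,0,0,0.45],[-0.018,0.036,0.03,0,0,0,0.45],[-0.018,0.036,0.1,0,0,0,0.45],[-0.07,0.14,0.2,0,0,0,0.45],[-0.09,0.18,0.3,0,0,0,0.45],[-0.09,0.18,0.3,0,0,0,0.45],[-0.09,0.18,0.3,0,0,0,0.45],[-0.09,0.18,0.3,0,0,0,0.45],[-0.09,0.18,0.3,0,0,0,0.45]],
])

```text
clock: 12.2
eef_pos: [391.5, 288.1, 152.0]
eef_rot: [-3.14, 0.001, 1.804]
wrist_force: [0.5, -0.5, -0.4]
finger_gap: 51.5
finger_force: 0.0
```

Run:
```python
from h import *
s=manip.read_state(); print(s["clock"],s["eef_pos"])
c=manip.camera("wrist"); z=np.median(c["range_z"]); 
im=wtd(c,-150,150,-160,160,2,5.); np.save("fin.npy",im)
g=cv2.cvtColor(im,cv2.COLOR_RGB2HSV); print(z)
# mat: dark; anything bright between the trays (s -110..140, |t|<60)?
def blk(s0,s1,t0,t1): return im[int((150-s1)*2):int((150-s0)*2),int((160-t1)*2):int((160-t0)*2)].mean(2)
for i in range(-60,61,10): 
    b=blk(-115,140,i-5,i+5); print(i,(b>110).sum(),end=' | ')
print()
# right tray: clamp profile in t, deviation from tray brightness
for nme,(s0,s1,t0,t1) in dict(near=(-118,-30,-148,-60),mid=(-35,55,60,148),far=(48,135,60,148)).items():
    b=blk(s0,s1,t0,t1); h=cv2.GaussianBlur(b.astype('f4'),(0,0),1); d=abs(h-np.median(h))>22
    d=d.astype('u1'); k,l,stt,cen=cv2.connectedComponentsWithStats(d)
    for j in range(1,k):
        x,y,w,hh,a=stt[j]
        if a>150: print(nme,"t",t1-x/2,t1-(x+w)/2,"s",s1-y/2,s1-(y+hh)/2,"area",a)
```

```text
12.2 [391.45455319 288.10096885 152.03304144]
302.08795
-60 828 | -50 768 | -40 526 | -30 37 | -20 0 | -10 0 | 0 0 | 10 0 | 20 0 | 30 0 | 40 0 | 50 0 | 60 0 | 
near t -60.0 -148.0 s -30.0 -118.0 area 14213
near t -71.5 -131.0 s -33.5 -118.0 area 14388
near t -91.0 -103.5 s -67.5 -93.5 area 186
mid t 148.0 143.5 s 55.0 -35.0 area 1349
mid t 129.0 110.5 s 55.0 49.0 area 307
mid t 95.5 77.5 s 55.0 49.5 area 293
mid t 68.5 60.0 s 55.0 -35.0 area 2965
mid t 127.5 73.5 s 42.5 -30.5 area 4343
far t 148.0 144.5 s 135.0 48.0 area 1141
far t 69.5 60.0 s 135.0 48.0 area 3124
far t 129.5 75.5 s 123.5 49.0 area 5324
```

Run:
```python
from h import *
c=manip.camera("scene"); h=420; f=h/2/np.tan(np.radians(c["vfov"])/2)
def asc(img,b0=0): 
    for r in img: print(''.join(" .:-=+*#%@"[int(v/25.6)] for v in r))
S,T=np.mgrid[-25:-125:-4,-50:-150:-2.].astype('f4')
XY=C+S[...,None]*e+T[...,None]*n
P=np.concatenate([XY,np.full(S.shape+(1,),6.),np.ones(S.shape+(1,))],-1)@np.linalg.inv(c["cam_to_world"]).T
im=cv2.remap(cv2.GaussianBlur(c["frame"],(0,0),.5),(P[...,0]/P[...,2]*f+c["cx"]).astype('f4'),(P[...,1]/P[...,2]*f+c["cy"]).astype('f4'),1).mean(2)
lo,hi=np.percentile(im,[2,98]); asc(np.clip((im-lo)/(hi-lo)*250,0,250))
print(lo,hi); fz=np.load("fin.npy").mean(2)[350:550:8,420:620:4]; asc(fz)
```

```text
:#@@@@@@@@@@@@@@@@@@@@@@@@@@@@@@@@@@@@@#
          :#@@@@@@@@@@@@@@@@@@@@@@@@@@@@@@@@@@@@@#
          :#@@@@@@@@@@@@@@@@@@@@@@@@@@@@@@@@@@@@@#
          :#@@@@@@@@@@@@@@%@@@@@@@@@@@@@@@@@@@@@@#
          :%@@@@@@@@@@%%%%%%@@@@@@@@@@@@@@@@@@@@@%
          .%@@@@@@@@@@%%#%%%@@@@@@@@@@@@@@@@@@@@@%
          .%@@@@@@@@%%%##%%%@@@@@@@@@@@@@@@@@@@@@%
          .#@@@@@@@@%#####%%@@@@@@@@@@@@@@@@@@@@@#
          .#@@@@@@@@%######%@@@@@@@@@@@@@@@@@@@@@%
          .#@@@@@@@@%###**##@@@@@@@@@@@@@@@@@@@@@%
           #@@@@@@@@%#+===++%@@@@@@@@@@@@@@@@@@@@%
          .*@@@@@@@@@#+++=++%@@@@@@@@@@@@@@@@@@@@%
          .*@@@@@@@@@%##**##@@@@@@@@@@@@@@@@@@@@@%
          :*@@@@@@@@@%##+*#%%@@@@@@@@@@@@@@@@@@@@%
          :*@@@@@@@@%%##+=###@@@@@@@@@@@@@@@@@@@@%
          .*@@@@@@@@%##*#*##%%@@@@@@@@@@@@@@@@@@@%
          .*@@@@@@@@%#*+#*+##%@@@@@@@@@@@@@@@@@@@%
          .+@@@@@@@%##+==+=###%%@@@@@@@@@@@@@@@@@%
          .+%@@%%%####*=*#######%%%@@@@@@@@@@@@@@%
          .+%@%%#+++*###%%##*+++*##%@@@@@@@@@@@@@%
          .+%@%#**##**##*###+*#*####%@@@@@@@@@@@@%
          .+%%####%%###***####%%%#**%@@
[... 776 characters left out ...]
@@@@@@@@@@*===++#@@@@@@%=:::---======
..........:#@@@@@@@@@@#=*#***%@@@@@@*::::---======
..........:#@@@@@@@@@%++#%##%%@@@@@%=.::---======+
..........:#@@@@@@@@@#=*%%*+%%%@@@@*:::----======+
..........:#@@@@@@@@%++#%%+=*%%@@@%-:::---======++
..........:#@@@@@@@@%+*%%#+=*#%%@@*:::----======++
..........:#@@@@@@@%++#%%#*++#%%%%=:::---======+++
..........:#@@@@**#%%%%%%@@#+#%%%+:::----======+++
..........:#@@%*#%%%%##%%#+*%%%%#-:::----======+++
..........:#@@%*%%%@@%*#%%##%%@@#::::---======++++
..........:#@@@##%%#***%%%**%%%*-.::---=======++++
..........:#@@@@%#%%%%%%@@@@%#%*::::---======+++++
..........:#@@@@@@@@@@@@@@@@@@@=.::----=====++++++
..........:#@@@@@@@@@@@@@@@@@@#::::---======++++++
```

The shut clamp lies flat in the right tray, with its left ring about 5 mm inside the open edge.

```bash
python3 -c "
from cell import manip
print(manip.sign_off())"
```

```text
the job is handed in; nothing more can be done
None
```

I slid both open clamps into the left (open) tray, where they lay still open, and the shut clamp into the right (shut) tray, then handed the job in at about 12 s; the hand-in returned no verdict.

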